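Line up the tasting jars by height

ROBOT

A 6-joint arm with a two-finger parallel gripper is mounted at the origin on a cart in front of the work surface, level with it; the furniture and walls round the work are solid. World frame = base frame: x ahead of the robot, y to its left, z up, the work surface at z = 0. Lengths are in m, angles in rad, forces in N, time in s.
With the tool pointing down it reaches from about 0.35 to 0.975 m from the base axis. Payload 7.1 kg.
Tool frame: the origin (TCP) lies between the finger pads; the fingertips stand 11 mm ahead of it and the grasp point (between the pads) lies 8 mm behind it (tcp_to_tips is the distance from the TCP to the fingertips, in m); z points along the fingers, y is the direction in which the jaws open and shut (so a half turn about z gives the same grasp; the last joint's range is limited). The gripper opens to 88 mm and grips with 3 to 60 N. Pads are 20 mm wide; open, the fingers measure 115 mm over their backs; the gripper's body (75 mm by 178 mm) begins 61 mm behind the grasp point.
Start: joints at [1.183, 0.423, 1.63, -0, 1.089, -0.019], TCP at [0.225, 0.583, 0.234] pointing down, gripper open.
Joint ranges: [-3, 3], [-0.9, 2.11], [0.09, 2.58], [-1.31, 4.45], [0.11, 2.69], [-2.54, 2.54]. Speed limits (rad/s): [2.39, 2.39, 3.01, 3.14, 3.14, 3.14].

INTERFACE

Orientations are given as a unit quaternion [x, y, z, w].
In Python, from rig import * gives the robot as it stands. The module is installed in compiled form; this text tells all that it offers.
- The arm moves only by the tool arm_command, never from a script. Its argument "motion" is a list of rows, each an object with "delta_pos": the shift along the tool's x, y, z in cm, a list of three; "rot": the turn, a rotation vector about the tool's x, y, z in degrees, a list of three; "claw": the gripper's target within -1 to 1 (fully open at 1, half-way at 0, shut at -1). In form: [{"delta_pos": [x, y, z], "rot": [ax, ay, az], "claw": claw}, ...]. A call has 1 to 10 rows; each row is the pose to reach, as a shift and turn from the pose measured when the call began, along the tool's axes at that moment; what a row does not reach only later rows make up. A row lasts 1/10 s, in which the tool goes at most 50 mm and 8.59 degrees, less where a joint would pass 70% of its speed; a pose out of reach is approached as far as the arm can. A call with a gripper value outside its range is refused whole. The fingers move at their own pace and stop on an object; "newtons" is the grip in N (left out, the last holds). Time passes only in rows, so rows that repeat a pose let the fingers close. It gives the time, the measured TCP pose, the force and the opening at its end, in the units of the state.
- get_state(): the state, without advancing time (a new reading comes with each control period).
- get_image(name): name is "scene" or "top" or "wrist"; returns a dict with "color" (420x560x3 uint8, red, green, blue), "z_map" (420x560 float32, m along the optical axis (not along the pixel's ray), 0 where there is no reading), "fx", "fy", "cx", "cy" (pixels), "k1" (the pictures are not rectified: a ray, as slopes to the right and down, at radius r is drawn at 1 + k1 r^2 times it, then the intrinsics apply), "R" (3x3) and "t" (3): a world point X has camera coordinates R X + t. Camera axes: x right, y down, z forward; pixel columns grow to the right and rows downward; lengths in m; the calibration is good to about 2 mm. A picture is of the moment at which its call begins.
- close_job(): hands the job in, once; it reports no verdict.
The state is a dict: "t": time; "q": joint angles; "dq": joint speeds; "effort": joint torques, N m; "tool_pos": TCP position; "orientation": TCP orientation; "wrist_force": force on the tool from outside, world axes, zero at the start; "wrist_torque": the same for the moment, N m; "opening": finger opening in m.
Only numpy, scipy, OpenCV 4.12 (cv2) and the standard library are available. Lean on these libraries where they do the work, as an engineer would, in place of code of your own. Each camera call takes 0.05 s, during which the arm holds its last target. There are 200 camera calls.

TASK

Set up the tasting display: stand the four cork-topped jars upright on the white coasters of the wooden board, one in the middle of each coaster, in order of height, with the shortest jar at the card stand's end of the row and the tallest at the bell's end. Leave the little bowl of cacao where it stands.

Things in the scene. Friction and masses are not known exactly. Their poses are not given: they have to be found in the camera images.
- jar_smallest: the smallest of four round, straight-sided glass jars with dark grey-brown contents with a flat cork lid; loose, standing upright. 40 mm across, 46 mm high in all; the top 16 mm is the cork lid, 34 mm across, fixed to the jar. Solid to the touch, under 0.3 kg. Origin: centre of its underside, z up along its axis.
- jar_second: the second smallest of four round, straight-sided glass jars with dark grey-brown contents with a flat cork lid; loose, standing upright. 46 mm across, 62 mm high in all; the top 16 mm is the cork lid, 40 mm across, fixed to the jar. Solid to the touch, under 0.3 kg. Origin: centre of its underside, z up along its axis.
- jar_third: the third smallest (second tallest) of four round, straight-sided glass jars with dark grey-brown contents with a flat cork lid; loose, standing upright. 52 mm across, 80 mm high in all; the top 16 mm is the cork lid, 46 mm across, fixed to the jar. Solid to the touch, under 0.3 kg. Origin: centre of its underside, z up along its axis.
- jar_tallest: the tallest of four round, straight-sided glass jars with dark grey-brown contents with a flat cork lid; loose, standing upright. 58 mm across, 98 mm high in all; the top 16 mm is the cork lid, 52 mm across, fixed to the jar. Solid to the touch, under 0.3 kg. Origin: centre of its underside, z up along its axis.
- coaster_a: flat white coaster, 64 mm across, 5 mm thick, fixed on a dark wooden board (96 x 340 mm, 12 mm thick, fixed). The coasters lie in a straight row along the board, 80 mm apart between centres, in the order a, b, c, d; this is an end one. Origin: centre of its underside, 12 mm above the counter (top face at 17 mm); y along the row from d towards a, x across it, z up.
- coaster_b: flat white coaster, 64 mm across, 5 mm thick, fixed on a dark wooden board (96 x 340 mm, 12 mm thick, fixed). The coasters lie in a straight row along the board, 80 mm apart between centres, in the order a, b, c, d; this is a middle one. Origin: centre of its underside, 12 mm above the counter (top face at 17 mm); y along the row from d towards a, x across it, z up.
- coaster_c: flat white coaster, 64 mm across, 5 mm thick, fixed on a dark wooden board (96 x 340 mm, 12 mm thick, fixed). The coasters lie in a straight row along the board, 80 mm apart between centres, in the order a, b, c, d; this is a middle one. Origin: centre of its underside, 12 mm above the counter (top face at 17 mm); y along the row from d towards a, x across it, z up.
- coaster_d: flat white coaster, 64 mm across, 5 mm thick, fixed on a dark wooden board (96 x 340 mm, 12 mm thick, fixed). The coasters lie in a straight row along the board, 80 mm apart between centres, in the order a, b, c, d; this is an end one. Origin: centre of its underside, 12 mm above the counter (top face at 17 mm); y along the row from d towards a, x across it, z up.
- card_stand: small oak block holding an upright printed card, 24 x 85 x 57 mm high, fixed just beyond one end of the board, in line with the row, 100 mm from the centre of the nearest coaster. It may be at either end; a silver bell (80 mm across, 60 mm high, fixed) stands likewise beyond the other. Origin: centre of its underside, long side along y.
- nib_bowl: small white oval bowl heaped with dark cacao pieces, 63 x 85 x 43 mm high, loose, standing on the counter right of the work; not part of the job. Origin: centre of its underside, long side along y.
Mind the look-alikes: they are no part of the job. Leave any purple or yellow look-alike of the jar_smallest alone.

How it is judged:
At the end, for the whole second after the job is handed in: Counted from the card stand's end, the coasters carry the smallest, second, third and tallest jar: each stands on its coaster's top face (underside 2 to 9 mm above the coaster's underside), its axis within 12 mm of the coaster's centre, upright within 0.1 rad, and at rest (under 0.02 m/s) (angle between each of jar_smallest, jar_second, jar_third, jar_tallest's own z axis and vertical below 0.1 rad and linear speed of each of jar_smallest, jar_second, jar_third, jar_tallest below 0.02 m/s and ((horizontal distance between card_stand and coaster_a below 0.16 m and horizontal distance between jar_smallest and coaster_a below 0.012 m and z of jar_smallest in the frame of coaster_a between 0.002 and 0.009 m and horizontal distance between jar_second and coaster_b below 0.012 m and z of jar_second in the frame of coaster_b between 0.002 and 0.009 m and horizontal distance between jar_third and coaster_c below 0.012 m and z of jar_third in the frame of coaster_c between 0.002 and 0.009 m and horizontal distance between jar_tallest and coaster_d below 0.012 m and z of jar_tallest in the frame of coaster_d between 0.002 and 0.009 m) or (horizontal distance between card_stand and coaster_d below 0.16 m and horizontal distance between jar_smallest and coaster_d below 0.012 m and z of jar_smallest in the frame of coaster_d between 0.002 and 0.009 m and horizontal distance between jar_second and coaster_c below 0.012 m and z of jar_second in the frame of coaster_c between 0.002 and 0.009 m and horizontal distance between jar_third and coaster_b below 0.012 m and z of jar_third in the frame of coaster_b between 0.002 and 0.009 m and horizontal distance between jar_tallest and coaster_a below 0.012 m and z of jar_tallest in the frame of coaster_a between 0.002 and 0.009 m))); the robot touches nothing.
It fails at once if the bowl of cacao is shifted by more than 20 mm or tipped (distance of nib_bowl from where it was at the start of the episode above 0.02 m or angle between nib_bowl's own z axis and vertical above 0.4 rad).
It also fails if it takes over 109 s, if anything falls off the work surface, if the arm or the gripper's body presses on something with over 40 N, if the wrist force passes 120 N, or if a joint passes its speed limit or range.

## Working session

There is one attempt and no reset: what is moved stays moved. The work goes in short steps, Python scripts to look and compute and a tool call to move; the robot and the scene stay as the last step left them, time stands still between calls to the robot, and variables do not carry over. Pictures are saved under pics/ and viewed, about 12 in all and at most 16, crops included, and the job is handed in when it is done.

Besides the shell and the picture viewer there is one more tool, called after "Request:" as a command line: name --argument value ..., lists and objects as JSON in quotes. arm_command: Moves the arm, as the interface text tells. Its arguments: {"type":"object","properties":{"motion":{"type":"array"},"newtons":{"type":"number"}},"required":["motion"]}

```bash
mkdir -p pics
python3 - <<'E'
from rig import *
import cv2, numpy as np
s=get_state(); print({k:np.round(v,3).tolist() for k,v in s.items()})
for n in("top","scene"):
    d=get_image(n); cv2.imwrite(f"pics/{n}0.png",d["color"][:,:,::-1]); np.savez(f"{n}0.npz",**d)
    print(n,d["fx"],d["fy"],d["cx"],d["cy"],d["k1"],np.round(d["R"],3).tolist(),d["t"],(-d["R"].T@d["t"]))
E
```

```text
{'t': 0.0, 'q': [1.183, 0.424, 1.631, -0.0, 1.089, -0.019], 'dq': [-0.002, 0.001, -0.0, -0.0, 0.001, 0.0], 'effort': [0.001, -54.463, -27.366, 0.065, 0.023, -0.0], 'tool_pos': [0.225, 0.582, 0.233], 'orientation': [0.183, 0.983, -0.001, -0.0], 'wrist_force': [-1.428, -0.058, -0.344], 'wrist_torque': [-0.03, 0.123, 0.049], 'opening': 0.088}
top 410.1680299612053 410.1680299612053 281.7783023922823 211.89824969559544 -0.11964209929646445 [[-0.017, -1.0, 0.026], [-0.999, 0.015, -0.047], [0.046, -0.027, -0.999]] [-0.08271534  0.48047155  0.90994334] [ 0.43644453 -0.06570207  0.93321542]
scene 495.7930048996936 495.7930048996936 275.888394787766 207.54785300375076 -0.15821157163194027 [[0.569, -0.822, -0.019], [-0.593, -0.393, -0.703], [0.57, 0.411, -0.711]] [-0.35027849  0.2930288   0.73534005] [-0.04667219 -0.47534042  0.72191348]
```

View pics/top0.png

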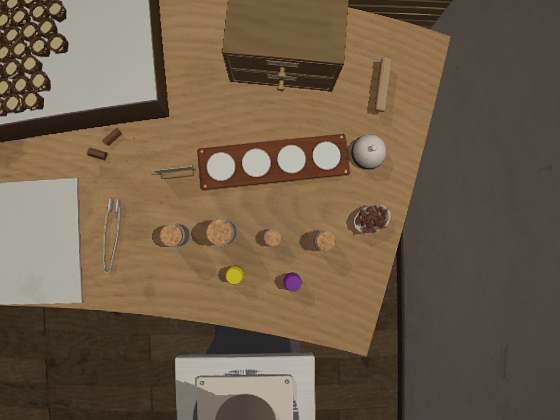

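View pics/scene0.png

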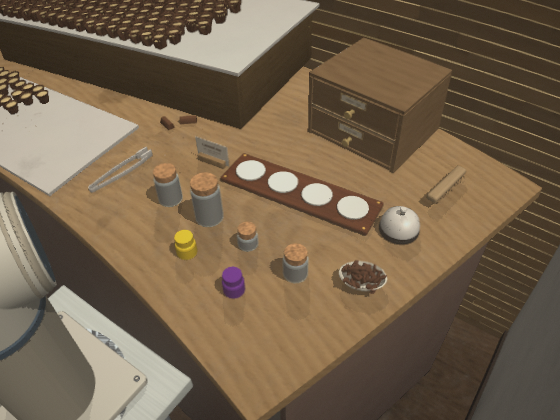

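The top view shows the card stand at (175,170) on the left and the bell at (369,151) on the right. The coasters are at (221,166), (256,162), (291,159) and (326,156). The corks are at (173,235) third, (221,232) tallest, (272,237) smallest and (324,240) second. The purple (292,282) and yellow (235,275) pots are look-alikes, so I'll leave them. Next I'll measure, using both views.

```bash
cat > h.py <<'E'
import cv2, numpy as np
def rays(d,uv):
    K=np.array([[d["fx"],0,d["cx"]],[0,d["fy"],d["cy"]],[0,0,1.]])
    n=cv2.undistortPoints(np.array(uv,float).reshape(-1,1,2),K,np.array([float(d["k1"]),0,0,0])).reshape(-1,2)
    # note: k1 acts on undistorted radius, as in OpenCV
    v=np.c_[n,np.ones(len(n))]@d["R"]; return -d["R"].T@d["t"], v
def onplane(d,uv,z):
    c,v=rays(d,uv); return c+v*((z-c[2])/v[:,2])[:,None]
def points(d,m):
    vv,uu=np.nonzero(m&(d["z_map"]>0)); c,v=rays(d,np.c_[uu,vv]); return np.c_[uu,vv],c+v*d["z_map"][vv,uu][:,None]
E
python3 - <<'E'
from h import *
H={'third':.08,'tall':.098,'small':.046,'second':.062}
seeds={'top':{'third':(173,235),'tall':(221,232),'small':(272,237),'second':(324,240)},
 'scene':{'third':(165,172),'tall':(205,183),'small':(247,231),'second':(296,253)}}
co={'top':[(221,166),(256,162),(291,159),(326,156)],'scene':[(251,170),(283,182),(317,194),(353,207)]}
for n in('top','scene'):
    d=dict(np.load(n+'0.npz')); hsv=cv2.cvtColor(d['color'],cv2.COLOR_RGB2HSV)
    w=((hsv[...,1]<60)&(hsv[...,2]>150)).astype(np.uint8)
    _,lab=cv2.connectedComponents(w)
    for u,v in co[n]:
        c=max(cv2.findContours((lab==lab[v,u]).astype(np.uint8),0,2-1)[0],key=len).reshape(-1,2)
        P=onplane(d,c,.017)[:,:2].astype(np.float32); (x,y),r=cv2.minEnclosingCircle(P)
        _,Q=points(d,lab==lab[v,u]); print(n,'coaster',round(x,4),round(y,4),'dia',round(2*r,4),'z',np.round(np.median(Q[:,2]),4), len(Q))
    for k,(u,v) in seeds[n].items():
        m=np.zeros(w.shape,bool); m[v-22:v+22,u-22:u+22]=1
        uv,Q=points(d,m); s=abs(Q[:,2]-H[k])<.005
        P=onplane(d,uv[s],H[k])[:,:2].astype(np.float32); (x,y),r=cv2.minEnclosingCircle(P)
        print(n,k,round(x,4),round(y,4),'mean',P.mean(0).round(4),'dia',round(2*r,4),s.sum(),'zmed',np.median(Q[s,2]).round(4))
E
```

```text
top coaster 0.584 0.0461 dia 0.0632 z 0.0179 601
top coaster 0.5917 -0.0334 dia 0.0635 z 0.018 606
top coaster 0.5992 -0.1132 dia 0.063 z 0.018 593
top coaster 0.606 -0.1933 dia 0.0633 z 0.0181 589
top third 0.4318 0.1431 mean [0.4318 0.143 ] dia 0.047 382 zmed 0.0807
top tall 0.4372 0.0405 mean [0.4367 0.0403] dia 0.0525 501 zmed 0.0989
top small 0.4233 -0.0669 mean [ 0.4231 -0.0669] dia 0.0344 198 zmed 0.0469
top second 0.4147 -0.1806 mean [ 0.4146 -0.1805] dia 0.0411 283 zmed 0.0628
scene coaster 0.584 0.0451 dia 0.0652 z 0.0184 454
scene coaster 0.5912 -0.0346 dia 0.065 z 0.0184 483
scene coaster 0.5991 -0.1141 dia 0.0647 z 0.0184 525
scene coaster 0.6064 -0.1942 dia 0.0641 z 0.0183 561
scene third 0.4299 0.1403 mean [0.4297 0.1409] dia 0.0548 309 zmed 0.0813
scene tall 0.4337 0.0372 mean [0.434  0.0372] dia 0.0602 464 zmed 0.099
scene small 0.4193 -0.069 mean [ 0.4201 -0.0692] dia 0.04 231 zmed 0.0468
scene second 0.4107 -0.1819 mean [ 0.4113 -0.1826] dia 0.045 370 zmed 0.0627
```

Run:
```python
import cv2
a=cv2.imread('pics/top0.png')[135:300,140:400]; cv2.imwrite('pics/crop1.png',cv2.resize(a,None,fx=3,fy=3,interpolation=2))
```

```text
(no output)
```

View pics/crop1.png

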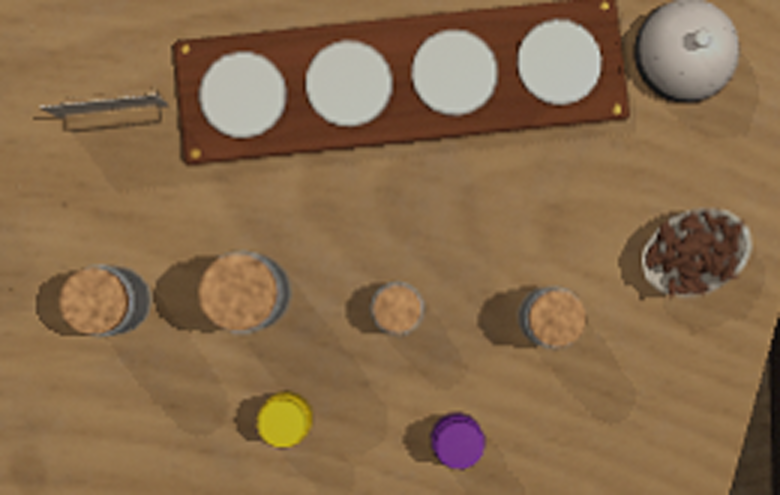

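All four jars are told apart by diameter and height: lid diameters 34/41/47/52 mm at 47/63/81/99 mm. The coaster at (.584,.046) is the card-stand end. I'll grip with the jaws across the row.

```bash
cat > go.py <<'E'
import sys, numpy as np
from scipy.spatial.transform import Rotation as R
from rig import *
def go(x,y,z,yaw=5.3):
    s=get_state(); T=R.from_quat(s["orientation"]); a=np.radians(yaw)
    Y=np.array([np.cos(a),np.sin(a),0]);Z=np.array([0,0,-1.])
    G=R.from_matrix(np.c_[np.cross(Y,Z),Y,Z])
    d=T.inv().apply(np.array([x,y,z])-s["tool_pos"])*100
    print("t",round(float(s["t"]),2),"open",s["opening"],"delta_cm",d.round(2),"rot",np.degrees((T.inv()*G).as_rotvec()).round(1))
if __name__=="__main__": go(*map(float,sys.argv[1:]))
E
python3 go.py .423 -.067 .2
```

```text
t 0.1 open 0.08796506812101852 delta_cm [-41.87 -53.45   3.37] rot [-0.1  0.  63.6]
```

Request:
arm_command --motion '[{"delta_pos": [-41.9, -53.5, 3.4], "rot": [-0.1, 0, 63.6], "claw": 1}, {"delta_pos": [-41.9, -53.5, 3.4], "rot": [-0.1, 0, 63.6], "claw": 1}, {"delta_pos": [-41.9, -53.5, 3.4], "rot": [-0.1, 0, 63.6], "claw": 1}, {"delta_pos": [-41.9, -53.5, 3.4], "rot": [-0.1, 0, 63.6], "claw": 1}, {"delta_pos": [-41.9, -53.5, 3.4], "rot": [-0.1, 0, 63.6], "claw": 1}, {"delta_pos": [-41.9, -53.5, 3.4], "rot": [-0.1, 0, 63.6], "claw": 1}, {"delta_pos": [-41.9, -53.5, 3.4], "rot": [-0.1, 0, 63.6], "claw": 1}, {"delta_pos": [-41.9, -53.5, 3.4], "rot": [-0.1, 0, 63.6], "claw": 1}, {"delta_pos": [-41.9, -53.5, 3.4], "rot": [-0.1, 0, 63.6], "claw": 1}, {"delta_pos": [-41.9, -53.5, 3.4], "rot": [-0.1, 0, 63.6], "claw": 1}]'

```text
t: 1.1
tool_pos: [0.3706, 0.1033, 0.2087]
orientation: [0.674, 0.739, 0.0, 0.001]
wrist_force: [0.4, 0.2, 0.3]
opening: 0.0878
```

```bash
python3 go.py .423 -.067 .2
```

```text
t 1.1 open 0.08777249119502528 delta_cm [-17.44   3.65   0.88] rot [ 0.1  0.  -0. ]
```

Request:
arm_command --motion '[{"delta_pos": [-17.4, 3.7, 0.9], "rot": [0, 0, 0], "claw": 1}, {"delta_pos": [-17.4, 3.7, 0.9], "rot": [0, 0, 0], "claw": 1}, {"delta_pos": [-17.4, 3.7, 0.9], "rot": [0, 0, 0], "claw": 1}, {"delta_pos": [-17.4, 3.7, 0.9], "rot": [0, 0, 0], "claw": 1}, {"delta_pos": [-17.4, 3.7, 0.9], "rot": [0, 0, 0], "claw": 1}, {"delta_pos": [-17.4, 3.7, 0.9], "rot": [0, 0, 0], "claw": 1}]'

```text
t: 1.7
tool_pos: [0.423, -0.0669, 0.1995]
orientation: [0.674, 0.738, 0.0, -0.0]
wrist_force: [-0.8, -0.3, -0.7]
opening: 0.088
```

```bash
python3 go.py .423 -.067 .016
python3 - <<'E'
from rig import *
import cv2,numpy as np
d=get_image("wrist"); cv2.imwrite("pics/w1.png",d["color"][:,:,::-1])
from h import *
m=np.zeros((420,560),bool); m[:]=1
uv,Q=points(d,m)
s=(abs(Q[:,2]-.046)<.004)&(np.hypot(Q[:,0]-.423,Q[:,1]+.067)<.03)
P=onplane(d,uv[s],.046); print(s.sum(),cv2.minEnclosingCircle(P[:,:2].astype(np.float32)),P.mean(0))
E
```

```text
t 1.7 open 0.0880319600211589 delta_cm [-0.02 -0.   18.35] rot [ 0.  -0.  -0.1]
1297 ((0.42070311307907104, -0.06707746535539627), 0.017529772594571114) [ 0.42073901 -0.06689333  0.046     ]
```

View pics/w1.png

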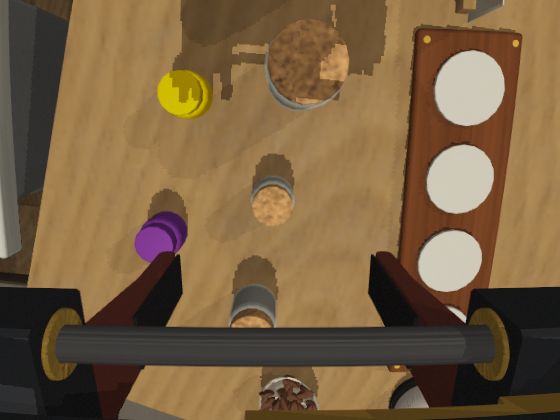

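The wrist view shows the smallest jar's cork at (272,205), flanked by the tallest (307,65) and second (250,320). Its measured position is (.421,-.067), which agrees with the top view. I'll go down and grip.

Request:
arm_command --motion '[{"delta_pos": [0, -0.2, 5], "rot": [0, 0, 0], "claw": 1}, {"delta_pos": [0, -0.2, 10], "rot": [0, 0, 0], "claw": 1}, {"delta_pos": [0, -0.2, 14.5], "rot": [0, 0, 0], "claw": 1}, {"delta_pos": [0, -0.2, 17], "rot": [0, 0, 0], "claw": 1}, {"delta_pos": [0, -0.2, 18.3], "rot": [0, 0, 0], "claw": 1}, {"delta_pos": [0, -0.2, 18.3], "rot": [0, 0, 0], "claw": -0.3}, {"delta_pos": [0, -0.2, 18.3], "rot": [0, 0, 0], "claw": -0.3}, {"delta_pos": [0, -0.2, 18.3], "rot": [0, 0, 0], "claw": -0.3}, {"delta_pos": [0, -0.2, 18.3], "rot": [0, 0, 0], "claw": -0.3}, {"delta_pos": [0, -0.2, 18.3], "rot": [0, 0, 0], "claw": -0.3}]' --newtons 15

```text
t: 2.75
tool_pos: [0.4214, -0.0663, 0.0173]
orientation: [0.674, 0.739, 0.001, 0.001]
wrist_force: [-0.4, -0.4, -0.2]
opening: 0.0513
```

```bash
python3 go.py .584 .0455 .2
```

```text
t 2.75 open 0.05133933213188923 delta_cm [  9.64  17.25 -18.24] rot [ 0.1  0.  -0. ]
```

Request:
arm_command --motion '[{"delta_pos": [0, 0, 0], "rot": [0, 0, 0], "claw": -0.5}, {"delta_pos": [0, 0, 0], "rot": [0, 0, 0], "claw": -0.5}, {"delta_pos": [0, 0, 0], "rot": [0, 0, 0], "claw": -0.5}, {"delta_pos": [0, 0, 0], "rot": [0, 0, 0], "claw": -0.5}, {"delta_pos": [0, 0, -3], "rot": [0, 0, 0], "claw": -0.5}, {"delta_pos": [0, 0, -7], "rot": [0, 0, 0], "claw": -0.5}, {"delta_pos": [0, 0, -11], "rot": [0, 0, 0], "claw": -0.5}, {"delta_pos": [0, 0, -15], "rot": [0, 0, 0], "claw": -0.5}, {"delta_pos": [0, 0, -15], "rot": [0, 0, 0], "claw": -0.5}]'

```text
t: 3.65
tool_pos: [0.4241, -0.0669, 0.1717]
orientation: [0.674, 0.739, 0.003, 0.005]
wrist_force: [-0.2, -0.4, -1.0]
opening: 0.0391
```

```bash
python3 go.py .584 .0455 .034
python3 - <<'E'
from rig import *
import cv2
d=get_image("wrist"); cv2.imwrite("pics/w2.png",d["color"][:,:,::-1])
E
```

```text
t 3.65 open 0.03910559393613273 delta_cm [ 9.77 16.81 13.93] rot [ 0.6  0.2 -0. ]
```

View pics/w2.png

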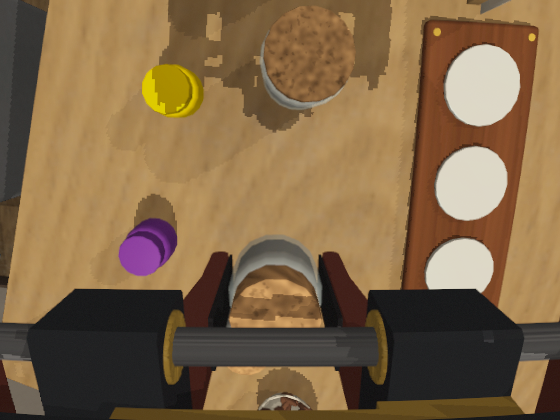

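The jar is held (opening 39 mm, jar 40 mm) between the fingers at (275,300). I'll carry it over.

Request:
arm_command --motion '[{"delta_pos": [2.4, 4.2, 0], "rot": [0.6, 0.2, 0], "claw": -0.5}, {"delta_pos": [4.8, 8.4, 0], "rot": [0.6, 0.2, 0], "claw": -0.5}, {"delta_pos": [7.2, 12.6, 0], "rot": [0.6, 0.2, 0], "claw": -0.5}, {"delta_pos": [9.8, 16.8, 0], "rot": [0.6, 0.2, 0], "claw": -0.5}, {"delta_pos": [9.8, 16.8, 0], "rot": [0.6, 0.2, 0], "claw": -0.5}, {"delta_pos": [9.8, 16.8, 4], "rot": [0.6, 0.2, 0], "claw": -0.5}, {"delta_pos": [9.8, 16.8, 8], "rot": [0.6, 0.2, 0], "claw": -0.5}, {"delta_pos": [9.8, 16.8, 11.5], "rot": [0.6, 0.2, 0], "claw": -0.5}, {"delta_pos": [9.8, 16.8, 12.5], "rot": [0.6, 0.2, 0], "claw": -0.5}, {"delta_pos": [9.8, 16.8, 12.5], "rot": [0.6, 0.2, 0], "claw": -0.5}]'

```text
t: 4.7
tool_pos: [0.5798, 0.0458, 0.0432]
orientation: [0.674, 0.739, -0.003, -0.004]
wrist_force: [-0.7, -0.7, -1.0]
opening: 0.0391
```

```bash
python3 go.py .584 .0455 .0345; python3 -c "
from rig import *
import cv2
d=get_image('wrist'); cv2.imwrite('pics/w3.png',d['color'][:,:,::-1])"
```

```text
t 4.7 open 0.039140426878157185 delta_cm [-0.07  0.42  0.87] rot [-0.5 -0.1 -0.1]
```

View pics/w3.png

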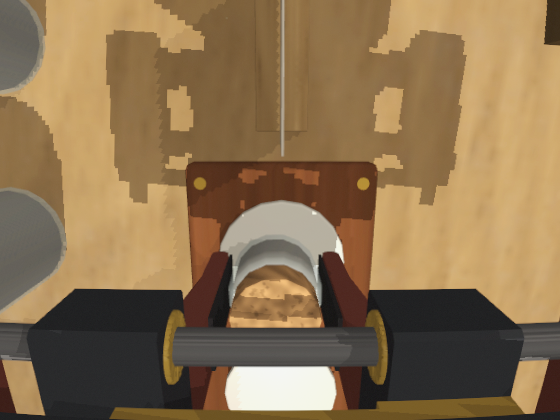

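The jar hangs over the first coaster at (281,255). It's offset by about the 4 mm still to go. I'll lower, release and retreat.

Request:
arm_command --motion '[{"delta_pos": [0, 0.4, 0.2], "rot": [-0.5, 0, 0], "claw": -0.5}, {"delta_pos": [0, 0.4, 0.5], "rot": [-0.5, 0, 0], "claw": -0.5}, {"delta_pos": [0, 0.4, 0.8], "rot": [-0.5, 0, 0], "claw": -0.5}, {"delta_pos": [0, 0.4, 0.8], "rot": [-0.5, 0, 0], "claw": -0.5}, {"delta_pos": [0, 0.4, 0.8], "rot": [-0.5, 0, 0], "claw": 0.6}, {"delta_pos": [0, 0.4, 0.8], "rot": [-0.5, 0, 0], "claw": 0.6}, {"delta_pos": [0, 0.4, 0.8], "rot": [-0.5, 0, 0], "claw": 1}, {"delta_pos": [0, 0.4, 0.8], "rot": [-0.5, 0, 0], "claw": 1}, {"delta_pos": [0, 0.4, -4], "rot": [-0.5, 0, 0], "claw": 1}, {"delta_pos": [0, 0.4, -8], "rot": [-0.5, 0, 0], "claw": 1}]'

```text
t: 5.75
tool_pos: [0.5849, 0.0462, 0.125]
orientation: [0.674, 0.739, 0.001, -0.0]
wrist_force: [1.1, -0.3, 0.7]
opening: 0.084
```

```bash
python3 go.py .4147 -.1806 .18
```

```text
t 5.75 open 0.08396670853688766 delta_cm [-21.02 -19.02  -5.55] rot [ 0.  -0.1 -0.1]
```

Request:
arm_command --motion '[{"delta_pos": [-1, -1, -4], "rot": [0, 0, 0], "claw": 1}, {"delta_pos": [-4, -4, -5.5], "rot": [0, 0, 0], "claw": 1}, {"delta_pos": [-7.5, -7, -5.5], "rot": [0, 0, 0], "claw": 1}, {"delta_pos": [-11, -10.2, -5.5], "rot": [0, 0, 0], "claw": 1}, {"delta_pos": [-14.5, -13.3, -5.5], "rot": [0, 0, 0], "claw": 1}, {"delta_pos": [-18, -16.5, -5.5], "rot": [0, 0, 0], "claw": 1}, {"delta_pos": [-21, -19.1, -5.5], "rot": [0, 0, 0], "claw": 1}, {"delta_pos": [-21, -19.1, -5.5], "rot": [0, 0, 0], "claw": 1}, {"delta_pos": [-21, -19.1, -5.5], "rot": [0, 0, 0], "claw": 1}]'

```text
t: 6.65
tool_pos: [0.4137, -0.1811, 0.1797]
orientation: [0.675, 0.738, 0.001, -0.0]
wrist_force: [1.4, -0.2, -1.0]
opening: 0.0876
```

```bash
python3 go.py .413 -.1806 .022
cat > chk.py <<'E'
import sys
from rig import *
from h import *
# chk.py cam x y h rlid : lid centre near (x,y) at lid height h
cam=sys.argv[1]; x,y,h=map(float,sys.argv[2:5]); d=get_image(cam)
uv,Q=points(d,np.ones((420,560),bool))
s=(abs(Q[:,2]-h)<.005)&(np.hypot(Q[:,0]-x,Q[:,1]-y)<.035)
P=onplane(d,uv[s],h)[:,:2].astype(np.float32); c,r=cv2.minEnclosingCircle(P); print(cam,s.sum(),np.round(c,4),'dia',round(2*r,4),'mean',P.mean(0))
E
python3 chk.py wrist .4147 -.1806 .062; python3 chk.py top .584 .0455 .063
```

```text
t 6.65 open 0.08757876223090347 delta_cm [ 0.03 -0.08 15.77] rot [ 0.1 -0.1 -0.2]
wrist 2258 [ 0.412  -0.1806] dia 0.041 mean [ 0.41222492 -0.1803871 ]
top 196 [0.5862 0.0438] dia 0.0346 mean [0.58631015 0.04447479]
```

Request:
arm_command --motion '[{"delta_pos": [0, -0.1, 4.5], "rot": [0, 0, 0], "claw": 1}, {"delta_pos": [0, -0.1, 9], "rot": [0, 0, 0], "claw": 1}, {"delta_pos": [0, -0.1, 13], "rot": [0, 0, 0], "claw": 1}, {"delta_pos": [0, -0.1, 15], "rot": [0, 0, 0], "claw": 1}, {"delta_pos": [0, -0.1, 15.8], "rot": [0, 0, 0], "claw": 1}, {"delta_pos": [0, -0.1, 15.8], "rot": [0, 0, 0], "claw": -0.4}, {"delta_pos": [0, -0.1, 15.8], "rot": [0, 0, 0], "claw": -0.4}, {"delta_pos": [0, -0.1, 15.8], "rot": [0, 0, 0], "claw": -0.4}, {"delta_pos": [0, -0.1, 15.8], "rot": [0, 0, 0], "claw": -0.4}, {"delta_pos": [0, -0.1, 15.8], "rot": [0, 0, 0], "claw": -0.4}]'

```text
t: 7.75
tool_pos: [0.4142, -0.1802, 0.0224]
orientation: [0.674, 0.739, 0.001, 0.001]
wrist_force: [0.7, -0.4, -0.2]
opening: 0.0513
```

Request:
arm_command --motion '[{"delta_pos": [0, 0, 0], "rot": [0, 0, 0], "claw": -0.4}, {"delta_pos": [0, 0, 0], "rot": [0, 0, 0], "claw": -0.4}, {"delta_pos": [0, 0, 0], "rot": [0, 0, 0], "claw": -0.4}, {"delta_pos": [0, 0, 0], "rot": [0, 0, 0], "claw": -0.4}, {"delta_pos": [0, 0, -3], "rot": [0, 0, 0], "claw": -0.4}, {"delta_pos": [0, 0, -7], "rot": [0, 0, 0], "claw": -0.4}, {"delta_pos": [0, 0, -11], "rot": [0, 0, 0], "claw": -0.4}, {"delta_pos": [0, 0, -15], "rot": [0, 0, 0], "claw": -0.4}, {"delta_pos": [0, 0, -15], "rot": [0, 0, 0], "claw": -0.4}]'

```text
t: 8.65
tool_pos: [0.4165, -0.1816, 0.1768]
orientation: [0.674, 0.739, 0.003, 0.005]
wrist_force: [-0.1, 0.0, -0.8]
opening: 0.0454
```

```bash
python3 go.py .5915 -.034 .04
```

```text
t 8.65 open 0.04539339741224118 delta_cm [13.14 18.63 13.83] rot [ 0.6  0.2 -0. ]
```

Request:
arm_command --motion '[{"delta_pos": [2.6, 3.7, 0], "rot": [0.6, 0.2, 0], "claw": -0.4}, {"delta_pos": [5.2, 7.4, 0], "rot": [0.6, 0.2, 0], "claw": -0.4}, {"delta_pos": [7.8, 11.1, 0], "rot": [0.6, 0.2, 0], "claw": -0.4}, {"delta_pos": [10.5, 14.8, 0], "rot": [0.6, 0.2, 0], "claw": -0.4}, {"delta_pos": [13.1, 18.6, 0], "rot": [0.6, 0.2, 0], "claw": -0.4}, {"delta_pos": [13.1, 18.6, 0], "rot": [0.6, 0.2, 0], "claw": -0.4}, {"delta_pos": [13.1, 18.6, 4], "rot": [0.6, 0.2, 0], "claw": -0.4}, {"delta_pos": [13.1, 18.6, 8], "rot": [0.6, 0.2, 0], "claw": -0.4}, {"delta_pos": [13.1, 18.6, 11.5], "rot": [0.6, 0.2, 0], "claw": -0.4}, {"delta_pos": [13.1, 18.6, 12.5], "rot": [0.6, 0.2, 0], "claw": -0.4}]'

```text
t: 9.65
tool_pos: [0.5872, -0.0344, 0.0487]
orientation: [0.674, 0.739, -0.003, -0.003]
wrist_force: [-0.7, -0.3, 0.7]
opening: 0.0456
```

```bash
python3 go.py .5915 -.034 .0397
```

```text
t 9.65 open 0.04562828955080613 delta_cm [0.   0.44 0.89] rot [-0.5 -0.1 -0.1]
```

Request:
arm_command --motion '[{"delta_pos": [0, 0.4, 0.2], "rot": [-0.5, 0, 0], "claw": -0.4}, {"delta_pos": [0, 0.4, 0.5], "rot": [-0.5, 0, 0], "claw": -0.4}, {"delta_pos": [0, 0.4, 0.8], "rot": [-0.5, 0, 0], "claw": -0.4}, {"delta_pos": [0, 0.4, 0.8], "rot": [-0.5, 0, 0], "claw": -0.4}, {"delta_pos": [0, 0.4, 0.8], "rot": [-0.5, 0, 0], "claw": 0.7}, {"delta_pos": [0, 0.4, 0.8], "rot": [-0.5, 0, 0], "claw": 0.7}, {"delta_pos": [0, 0.4, 0.8], "rot": [-0.5, 0, 0], "claw": 1}, {"delta_pos": [0, 0.4, 0.8], "rot": [-0.5, 0, 0], "claw": 1}, {"delta_pos": [0, 0.4, -4], "rot": [-0.5, 0, 0], "claw": 1}, {"delta_pos": [0, 0.4, -9], "rot": [-0.5, 0, 0], "claw": 1}]'

```text
t: 10.65
tool_pos: [0.5904, -0.034, 0.1379]
orientation: [0.674, 0.739, -0.001, -0.002]
wrist_force: [1.2, 0.2, 1.3]
opening: 0.087
```

```bash
python3 go.py .431 .143 .2
```

```text
t 10.65 open 0.08698511968731772 delta_cm [ 19.1  -14.28  -6.11] rot [-0.3 -0.1 -0.1]
```

Request:
arm_command --motion '[{"delta_pos": [0.5, -0.5, -4.5], "rot": [-0.3, 0, 0], "claw": 1}, {"delta_pos": [4, -3, -6.1], "rot": [-0.3, 0, 0], "claw": 1}, {"delta_pos": [8, -6, -6.1], "rot": [-0.3, 0, 0], "claw": 1}, {"delta_pos": [12, -9, -6.1], "rot": [-0.3, 0, 0], "claw": 1}, {"delta_pos": [16, -12, -6.1], "rot": [-0.3, 0, 0], "claw": 1}, {"delta_pos": [19.1, -14.3, -6.1], "rot": [-0.3, 0, 0], "claw": 1}, {"delta_pos": [19.1, -14.3, -6.1], "rot": [-0.3, 0, 0], "claw": 1}, {"delta_pos": [19.1, -14.3, -6.1], "rot": [-0.3, 0, 0], "claw": 1}]'

```text
t: 11.45
tool_pos: [0.4308, 0.1436, 0.2003]
orientation: [0.673, 0.739, 0.001, -0.0]
wrist_force: [-0.5, -0.5, -0.5]
opening: 0.0879
```

```bash
python3 go.py .431 .143 .03; python3 chk.py wrist .431 .143 .08; python3 chk.py top .5915 -.034 .079
```

```text
t 11.45 open 0.08787045811452555 delta_cm [-9.000e-02 -1.000e-02  1.703e+01] rot [ 0.1 -0.1  0.1]
wrist 2921 [0.43   0.1445] dia 0.0469 mean [0.42970836 0.1448908 ]
top 280 [ 0.5925 -0.0343] dia 0.0403 mean [ 0.59298164 -0.03409984]
```

Request:
arm_command --motion '[{"delta_pos": [0, -0.1, 4.5], "rot": [0, 0, 0], "claw": 1}, {"delta_pos": [0, -0.1, 9], "rot": [0, 0, 0], "claw": 1}, {"delta_pos": [0, -0.1, 13], "rot": [0, 0, 0], "claw": 1}, {"delta_pos": [0, -0.1, 16], "rot": [0, 0, 0], "claw": 1}, {"delta_pos": [0, -0.1, 17], "rot": [0, 0, 0], "claw": 1}, {"delta_pos": [0, -0.1, 17], "rot": [0, 0, 0], "claw": -0.2}, {"delta_pos": [0, -0.1, 17], "rot": [0, 0, 0], "claw": -0.2}, {"delta_pos": [0, -0.1, 17], "rot": [0, 0, 0], "claw": -0.2}, {"delta_pos": [0, -0.1, 17], "rot": [0, 0, 0], "claw": -0.2}, {"delta_pos": [0, -0.1, 17], "rot": [0, 0, 0], "claw": -0.2}]' --newtons 18

```text
t: 12.55
tool_pos: [0.4313, 0.1431, 0.0311]
orientation: [0.674, 0.739, 0.002, 0.0]
wrist_force: [0.0, 0.1, 8.6]
opening: 0.052
```

Request:
arm_command --motion '[{"delta_pos": [0, 0, 0], "rot": [0, 0, 0], "claw": -0.3}, {"delta_pos": [0, 0, 0], "rot": [0, 0, 0], "claw": -0.3}, {"delta_pos": [0, 0, 0], "rot": [0, 0, 0], "claw": -0.3}, {"delta_pos": [0, 0, 0], "rot": [0, 0, 0], "claw": -0.3}, {"delta_pos": [0, 0, -3], "rot": [0, 0, 0], "claw": -0.3}, {"delta_pos": [0, 0, -7], "rot": [0, 0, 0], "claw": -0.3}, {"delta_pos": [0, 0, -11], "rot": [0, 0, 0], "claw": -0.3}, {"delta_pos": [0, 0, -15], "rot": [0, 0, 0], "claw": -0.3}, {"delta_pos": [0, 0, -15], "rot": [0, 0, 0], "claw": -0.3}]'

```text
t: 13.45
tool_pos: [0.4338, 0.1436, 0.1856]
orientation: [0.674, 0.739, 0.006, 0.002]
wrist_force: [0.7, -0.7, -1.5]
opening: 0.0515
```

```bash
python3 go.py .599 -.1135 .048
```

```text
t 13.45 open 0.05152501064778948 delta_cm [-27.17  13.94  13.81] rot [ 0.7 -0.2 -0.1]
```

Request:
arm_command --motion '[{"delta_pos": [-4, 2, 0], "rot": [0.7, -0.2, 0], "claw": -0.3}, {"delta_pos": [-8, 4.1, 0], "rot": [0.7, -0.2, 0], "claw": -0.3}, {"delta_pos": [-12, 6.2, 0], "rot": [0.7, -0.2, 0], "claw": -0.3}, {"delta_pos": [-16, 8.2, 0], "rot": [0.7, -0.2, 0], "claw": -0.3}, {"delta_pos": [-20, 10.3, 0], "rot": [0.7, -0.2, 0], "claw": -0.3}, {"delta_pos": [-24, 12.3, 0], "rot": [0.7, -0.2, 0], "claw": -0.3}, {"delta_pos": [-27.2, 13.9, 0], "rot": [0.7, -0.2, 0], "claw": -0.3}, {"delta_pos": [-27.2, 13.9, 0], "rot": [0.7, -0.2, 0], "claw": -0.3}, {"delta_pos": [-27.2, 13.9, 4], "rot": [0.7, -0.2, 0], "claw": -0.3}, {"delta_pos": [-27.2, 13.9, 8], "rot": [0.7, -0.2, 0], "claw": -0.3}]'

```text
t: 14.45
tool_pos: [0.5979, -0.114, 0.105]
orientation: [0.674, 0.738, 0.001, 0.0]
wrist_force: [-0.3, -0.5, -1.1]
opening: 0.0512
```

```bash
python3 go.py .599 -.1135 .0484
```

```text
t 14.45 open 0.05124054082120594 delta_cm [0.04 0.11 5.66] rot [ 0.1 -0.  -0.1]
```

Request:
arm_command --motion '[{"delta_pos": [0, 0.1, 3], "rot": [0, 0, 0], "claw": -0.3}, {"delta_pos": [0, 0.1, 4.6], "rot": [0, 0, 0], "claw": -0.3}, {"delta_pos": [0, 0.1, 5.2], "rot": [0, 0, 0], "claw": -0.3}, {"delta_pos": [0, 0.1, 5.6], "rot": [0, 0, 0], "claw": -0.3}, {"delta_pos": [0, 0.1, 5.6], "rot": [0, 0, 0], "claw": -0.3}, {"delta_pos": [0, 0.1, 5.6], "rot": [0, 0, 0], "claw": 0.8}, {"delta_pos": [0, 0.1, 5.6], "rot": [0, 0, 0], "claw": 0.8}, {"delta_pos": [0, 0.1, 5.6], "rot": [0, 0, 0], "claw": 1}, {"delta_pos": [0, 0.1, 5.6], "rot": [0, 0, 0], "claw": 1}, {"delta_pos": [0, 0.1, 1], "rot": [0, 0, 0], "claw": 1}]'

```text
t: 15.45
tool_pos: [0.5948, -0.1131, 0.0903]
orientation: [0.674, 0.738, -0.002, -0.005]
wrist_force: [-0.0, 0.8, 0.4]
opening: 0.0864
```

```bash
python3 go.py .436 .0405 .21
```

```text
t 15.45 open 0.0863783709289838 delta_cm [ 16.78 -14.54 -11.77] rot [-0.5 -0.2 -0.1]
```

Request:
arm_command --motion '[{"delta_pos": [0, 0.2, -4], "rot": [-0.5, -0.2, 0], "claw": 1}, {"delta_pos": [0, 0.2, -8], "rot": [-0.5, -0.2, 0], "claw": 1}, {"delta_pos": [2, -1.5, -11.8], "rot": [-0.5, -0.2, 0], "claw": 1}, {"delta_pos": [5.5, -4.7, -11.8], "rot": [-0.5, -0.2, 0], "claw": 1}, {"delta_pos": [9, -8, -11.8], "rot": [-0.5, -0.2, 0], "claw": 1}, {"delta_pos": [13, -11.2, -11.8], "rot": [-0.5, -0.2, 0], "claw": 1}, {"delta_pos": [16.8, -14.5, -11.8], "rot": [-0.5, -0.2, 0], "claw": 1}, {"delta_pos": [16.8, -14.5, -11.8], "rot": [-0.5, -0.2, 0], "claw": 1}, {"delta_pos": [16.8, -14.5, -11.8], "rot": [-0.5, -0.2, 0], "claw": 1}]'

```text
t: 16.35
tool_pos: [0.4361, 0.0414, 0.2108]
orientation: [0.674, 0.739, 0.0, 0.0]
wrist_force: [0.6, -0.3, -0.1]
opening: 0.0878
```

```bash
python3 go.py .436 .0405 .04; python3 chk.py wrist .436 .0405 .098; python3 chk.py top .599 -.1135 .097
```

```text
t 16.35 open 0.08780983503055274 delta_cm [-0.09 -0.03 17.08] rot [ 0. -0.  0.]
wrist 3894 [0.4345 0.0411] dia 0.0528 mean [0.43449524 0.04157668]
top 385 [ 0.6003 -0.1126] dia 0.0469 mean [ 0.6006392  -0.11246133]
```

Request:
arm_command --motion '[{"delta_pos": [0, -0.1, 4], "rot": [0, 0, 0], "claw": 1}, {"delta_pos": [0, -0.1, 8], "rot": [0, 0, 0], "claw": 1}, {"delta_pos": [0, -0.1, 12], "rot": [0, 0, 0], "claw": 1}, {"delta_pos": [0, -0.1, 15.5], "rot": [0, 0, 0], "claw": 1}, {"delta_pos": [0, -0.1, 17], "rot": [0, 0, 0], "claw": 1}, {"delta_pos": [0, -0.1, 17], "rot": [0, 0, 0], "claw": 0}, {"delta_pos": [0, -0.1, 17], "rot": [0, 0, 0], "claw": 0}, {"delta_pos": [0, -0.1, 17], "rot": [0, 0, 0], "claw": 0}, {"delta_pos": [0, -0.1, 17], "rot": [0, 0, 0], "claw": 0}, {"delta_pos": [0, -0.1, 17], "rot": [0, 0, 0], "claw": 0}]' --newtons 20

```text
t: 17.45
tool_pos: [0.4372, 0.0403, 0.0416]
orientation: [0.674, 0.738, 0.001, 0.001]
wrist_force: [-1.6, -2.3, 5.0]
opening: 0.0574
```

Request:
arm_command --motion '[{"delta_pos": [0, 0, 0], "rot": [0, 0, 0], "claw": -0.2}, {"delta_pos": [0, 0, 0], "rot": [0, 0, 0], "claw": -0.2}, {"delta_pos": [0, 0, 0], "rot": [0, 0, 0], "claw": -0.2}, {"delta_pos": [0, 0, 0], "rot": [0, 0, 0], "claw": -0.2}, {"delta_pos": [0, 0, -3], "rot": [0, 0, 0], "claw": -0.2}, {"delta_pos": [0, 0, -7], "rot": [0, 0, 0], "claw": -0.2}, {"delta_pos": [0, 0, -11], "rot": [0, 0, 0], "claw": -0.2}, {"delta_pos": [0, 0, -15], "rot": [0, 0, 0], "claw": -0.2}, {"delta_pos": [0, 0, -15], "rot": [0, 0, 0], "claw": -0.2}]'

```text
t: 18.35
tool_pos: [0.4399, 0.0405, 0.1961]
orientation: [0.674, 0.738, 0.004, 0.004]
wrist_force: [0.4, 0.0, -1.7]
opening: 0.0577
```

```bash
python3 go.py .606 -.1935 .058
```

```text
t 18.35 open 0.05770670290663566 delta_cm [-24.81  14.26  13.98] rot [ 0.7  0.  -0.1]
```

Request:
arm_command --motion '[{"delta_pos": [-3.6, 2.1, 0], "rot": [0.7, 0, 0], "claw": -0.2}, {"delta_pos": [-7.2, 4.2, 0], "rot": [0.7, 0, 0], "claw": -0.2}, {"delta_pos": [-10.8, 6.3, 0], "rot": [0.7, 0, 0], "claw": -0.2}, {"delta_pos": [-14.4, 8.3, 0], "rot": [0.7, 0, 0], "claw": -0.2}, {"delta_pos": [-18, 10.4, 0], "rot": [0.7, 0, 0], "claw": -0.2}, {"delta_pos": [-21.5, 12.4, 0], "rot": [0.7, 0, 0], "claw": -0.2}, {"delta_pos": [-24.8, 14.3, 0], "rot": [0.7, 0, 0], "claw": -0.2}, {"delta_pos": [-24.8, 14.3, 0], "rot": [0.7, 0, 0], "claw": -0.2}, {"delta_pos": [-24.8, 14.3, 4], "rot": [0.7, 0, 0], "claw": -0.2}, {"delta_pos": [-24.8, 14.3, 8], "rot": [0.7, 0, 0], "claw": -0.2}]'

```text
t: 19.35
tool_pos: [0.6055, -0.1932, 0.1164]
orientation: [0.674, 0.738, -0.0, 0.0]
wrist_force: [0.0, 0.0, -2.0]
opening: 0.0578
```

```bash
python3 go.py .606 -.1937 .0588
```

```text
t 19.35 open 0.05780428396983569 delta_cm [-0.05  0.05  5.76] rot [ 0.   0.  -0.1]
```

Request:
arm_command --motion '[{"delta_pos": [0, 0, 3], "rot": [0, 0, 0], "claw": -0.2}, {"delta_pos": [0, 0, 4.6], "rot": [0, 0, 0], "claw": -0.2}, {"delta_pos": [0, 0, 5.3], "rot": [0, 0, 0], "claw": -0.2}, {"delta_pos": [0, 0, 5.7], "rot": [0, 0, 0], "claw": -0.2}, {"delta_pos": [0, 0, 5.7], "rot": [0, 0, 0], "claw": -0.2}, {"delta_pos": [0, 0, 5.7], "rot": [0, 0, 0], "claw": 0.8}, {"delta_pos": [0, 0, 5.7], "rot": [0, 0, 0], "claw": 0.8}, {"delta_pos": [0, 0, 5.7], "rot": [0, 0, 0], "claw": 1}, {"delta_pos": [0, 0, 5.7], "rot": [0, 0, 0], "claw": 1}, {"delta_pos": [0, 0, 5.7], "rot": [0, 0, 0], "claw": 1}]'

```text
t: 20.35
tool_pos: [0.6056, -0.1933, 0.0598]
orientation: [0.674, 0.738, 0.0, 0.001]
wrist_force: [-0.6, -0.6, -0.1]
opening: 0.0876
```

Request:
arm_command --motion '[{"delta_pos": [0, 0, -4], "rot": [0, 0, 0], "claw": 1}, {"delta_pos": [0, 0, -8], "rot": [0, 0, 0], "claw": 1}, {"delta_pos": [0, 0, -12], "rot": [0, 0, 0], "claw": 1}, {"delta_pos": [0, -5, -16], "rot": [0, 0, 0], "claw": 1}, {"delta_pos": [0, -9, -16], "rot": [0, 0, 0], "claw": 1}, {"delta_pos": [0, -13, -16], "rot": [0, 0, 0], "claw": 1}, {"delta_pos": [0, -17, -16], "rot": [0, 0, 0], "claw": 1}, {"delta_pos": [0, -20, -16], "rot": [0, 0, 0], "claw": 1}, {"delta_pos": [0, -20, -16], "rot": [0, 0, 0], "claw": 1}]'

```text
t: 21.25
tool_pos: [0.4028, -0.2108, 0.2196]
orientation: [0.675, 0.738, -0.0, -0.0]
wrist_force: [0.2, -0.9, 0.9]
opening: 0.0879
```

```bash
for a in ".584 .0455 .063" ".5915 -.034 .079" ".599 -.1135 .097" ".606 -.1937 .115"; do python3 chk.py top $a; done
python3 - <<'E'
from rig import *
import cv2,numpy as np
a=get_image('top')['color'];b=get_image('scene')['color']
cv2.imwrite('pics/end.png',np.vstack([a[110:310,120:420],b[130:330,130:430]])[:,:,::-1])
E
```

```text
top 199 [0.5858 0.0434] dia 0.0355 mean [0.58617944 0.04441632]
top 281 [ 0.5925 -0.0343] dia 0.0403 mean [ 0.59304756 -0.03408636]
top 385 [ 0.6003 -0.1126] dia 0.0469 mean [ 0.60063463 -0.11238062]
top 522 [ 0.607 -0.192] dia 0.0537 mean [ 0.60690117 -0.19217294]
```

View pics/end.png

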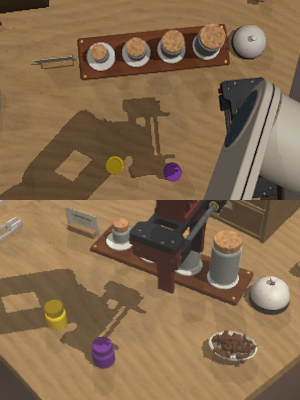

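The end picture shows the four jars upright on their coasters, shortest at the card stand (40,60) and tallest at the bell (248,42). The arm is clear and the bowl is still in place at (233,345).

```bash
python3 -c "
from rig import *
print(close_job())"
```

```text
the job is handed in; nothing more can be done
None
```

I placed the four jars one at a time on the coasters, running smallest, second, third, tallest from the card stand to the bell. I handed the job in at about 21.5 s of the 109 s allowed.

- **Placing:** the last top-camera check put every lid within about 3 mm of its coaster's centre, against the 12 mm allowed. Lid heights were consistent with jars standing on the coasters.
- **Upright and clear:** in the final picture all four jars look upright and the arm is clear of everything. I judged uprightness from the picture and did not measure the angle.
- **Bowl and look-alikes:** the cacao bowl and the purple and yellow look-alikes were not approached and look unmoved. I did not measure the bowl's position again.
- **Disagreements:** the three cameras differed by 2–4 mm on the jars' starting positions, and I used the top camera's values, corrected by up to 2 mm towards the wrist camera's. No check failed.

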